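# Trim the lathe speed controller with a plastic tuning tool

## Robot

A 6-joint arm with a two-finger parallel gripper is mounted at the origin on the work surface. World frame = base frame: x ahead of the robot, y to its left, z up, the work surface at z = 0. Lengths are in m, angles in rad, forces in N, time in s.
With the tool pointing down it reaches from about 0.35 to 0.975 m from the base axis. Payload 4.9 kg.
Tool frame: the origin (TCP) lies on the centre line of the jaws, within the pads' length; the fingertips stand 14 mm ahead of it and the grasp point (between the pads) lies 5 mm behind it (manip.nose_length is the distance from the TCP to the fingertips, in m); z points along the fingers, y is the line along which they close (so a half turn about z gives the same grasp; the last joint's range is limited). The gripper opens to 85 mm and grips with 20 to 120 N. Pads are 22 mm wide; open, the fingers measure 114 mm over their backs; the gripper's body (76 mm by 85 mm) begins 54 mm behind the grasp point. The pads swing forward as they close: fully open they stand 13 mm farther back than shut.
Start: joints at [-1.294, 0.053, 1.613, -0, 1.476, -0.119], TCP at [0.241, -0.577, 0.245] pointing down, gripper open.
Joint ranges: [-3.01, 3.01], [-1.01, 2.22], [0.06, 2.58], [-1.02, 4.17], [0.09, 2.62], [-3.14, 3.14]. Speed limits (rad/s): [2.57, 2.57, 3.14, 3.14, 3.14, 3.14].

## Interface

Orientations are given as a unit quaternion [w, x, y, z].
In Python, from plant import manip, imaging gives the robot as it stands.
- The arm moves only by the tool play_rows, never from a script. Its argument "commands" is a list of rows, each a list of 6 numbers: the shift along the tool's x, y, z in mm, then the turn, a rotation vector about the tool's x, y, z in degrees. A call has 1 to 5 rows; each row shifts and turns the commanded pose from where the row before left it, along the tool's axes as they then stand; what a row does not reach is not made up. A row lasts 1/12 s, in which the tool goes at most 41.7 mm and 7.16 degrees, less where a joint would pass 70% of its speed; a pose out of reach is approached as far as the arm can. A call is refused whole if a number of a shift passes 41.7 or a number of a turn 7.16, either way. A call with a gripper value outside its range is refused whole. "hand" is the finger opening in mm, from 0 to 85.4, set as the call begins (left out, the last holds). The fingers move at their own pace and stop on an object; the grip force is fixed at half the most. Time passes only in rows, so rows that do not move let the fingers close. It gives the time, the measured TCP pose, the force, the opening and the grip force at its end, in the units of the state.
- manip.state(): the state, without advancing time (a new reading comes with each control period).
- imaging.grab_frame(name): name is "side" or "top"; returns a dict with "image" (480x640x3 uint8, red, green, blue), "fx", "fy", "cx", "cy" (pixels), "k1" (the pictures are not rectified: a ray, as slopes to the right and down, at radius r is drawn at 1 + k1 r^2 times it, then the intrinsics apply), "R" (3x3) and "t" (3): a world point X has camera coordinates R X + t. Camera axes: x right, y down, z forward; pixel columns grow to the right and rows downward; lengths in m; the calibration is good to about 2 mm. A picture is of the moment at which its call begins. There is no depth.
- manip.job_done(): hands the job in; it is judged then, once.
The state is a dict: "time": time; "joint_pos": joint angles; "joint_vel": joint speeds; "joint_efforts": joint torques, N m; "tool_pos": TCP position; "tool_rot": TCP orientation; "contact_force": force on the tool from outside, world axes, zero at the start; "ft_torque": the same for the moment, N m; "gripper_width": opening from 0.0 (shut) to 1.0 (fully open); "grasp_force": force on a finger pad.
Only numpy, scipy, OpenCV 4.12 (cv2) and the standard library are available. Lean on these libraries where they do the work, as an engineer would, in place of code of your own. Each camera call takes 0.05 s, during which the arm holds its last target. There are 200 camera calls.

## Task

Take the white plastic tuning tool out of the wooden tool block, seat its blade fully in the slotted brass trimmer screw inside the black collar of the grey speed control box and turn the screw clockwise until the thin meter needle lies over the short set hand. Press only lightly: the trimmer is fragile and cracks under a hard push. Then put the tool back, upright and fully down, in the hole it came from, and leave everything else where it is.

Things in the scene. Friction and masses are not known exactly. Their poses are not given: they have to be found in the camera images.
- tool_grip (a point): Centre (half-way up) of the square handle, 18 x 18 mm, 66 mm tall, of the white plastic tuning tool (about 45 g), which stands blade down in one of the block's holes, the handle's underside resting on the block's top. z points up along the tool; the handle's sides are parallel to x and y. The blade's end lies 79 mm below this point.
- tool_tip (a point): Middle of the blade's end of the tuning tool; axes as tool_grip. The flat blade is 6 mm long, 10 mm wide along the tool's x axis and 3 mm thick along y; above it a round shank 12 mm in diameter and 40 mm long (its foot tapered to 9.2 mm over 5 mm) runs up to the handle.
- block: Fixed wooden tool block, 56 (x) x 190 (y) x 55 mm tall, origin at the centre of its underside. Three round upright holes 14 mm in diameter, 50 mm deep, chamfered 2 mm, in its top at y = -65, 0 and +65 mm; one holds the tuning tool, one the awl, one is empty.
- collar_mouth (a point): Point fixed to the control box: centre of the mouth of the black square guide collar (36 x 36 mm, 26 mm tall, top 76 mm above the bench). Axes are those of the box, z up. Its upright round bore is 13.3 mm in diameter, the mouth chamfered 2 mm; the brass trimmer screw lies in it.
- screw_face (a point): Point fixed to the box (it does not turn with the screw): centre of the screw's face at rest, 14 mm below the mouth. The screw is 13 mm across and sprung: about 1.6 N starts it sinking, then 2 N per mm. Sunk over 2.7 mm (some 7 N) it cracks. A blade not in line with the slot stands on this face; when it comes into line the push vanishes and it can go 5 mm deeper.
- slot_floor (a point): Point fixed to the box: middle of the slot's floor at rest, 19 mm below the mouth; the slot is 4.4 mm wide, 5 mm deep, right across the face. Its direction is not measured: with joint needle at n it lies at n - 0.6 rad, give or take 0.85, counter-clockwise from the box's x axis. The screw turns about the bore's axis against 0.04 N m of friction and stays where left.
- housing: Grey speed control box, fixed, 140 (x) x 200 (y) x 50 mm tall, origin at the centre of its underside. On top: the collar at x -15, y -55 mm; a small knob at x +45, y -55, 14 mm tall; a round meter 88 mm across, face up, at x +5, y +42; a 10 mm stud at x -50, y +40. Sideways and turning forces of the tool in the collar must stay under 40 N in all.
- screw_head (a joint): How far the sprung screw stands above its rest height (m): 0 at rest, negative when pushed down, solid at -3 mm.
- needle (a joint): Angle (rad) of the long thin black meter needle, counter-clockwise from the box's x axis seen from above. It turns with the screw by the same angle in the same sense. At the start it is 0.5 to 1.3 rad counter-clockwise of the set hand.
- set_hand (a joint): Angle (rad) of the short broad aluminium set hand of the meter, same zero and sense. It stays put.
- needle_tip (a point): Point on the needle 30 mm from its pivot.
- set_tip (a point): Point on the set hand 30 mm from the same pivot.
- awl_mid (a point): Awl with a round turned wooden handle, 22 to 26 mm thick, its top 54 mm above the block, standing in another hole of the block; this point lies on the handle. Bystander.
- sanding_block: Cork sanding block 90 x 42 x 32 mm, origin under its centre. Bystander.
- mallet: Wooden mallet lying down, head 110 x 72 mm, 72 mm tall. Bystander.
- tape_measure: Yellow tape measure 66 x 36 x 62 mm. Bystander.
- glue: White glue jar, 80 mm across, 110 mm tall. Bystander.
- mug: White mug, 82 mm across, 90 mm tall. Bystander.
- offcut: Pale wooden offcut 160 x 60 x 22 mm. Bystander.
- chisel: Wood chisel, 240 mm long, lying down. Bystander.
Mind the look-alikes: they are no part of the job. Of the things that look like the part that bears tool_grip, the smallest one is meant.

How it is judged:
By the outcome, as a careful person would: the job done as asked, in the order asked, and still so for the second after the job is handed in, with the robot touching nothing.
It also fails if it takes over 67 s, if anything falls off the work surface, if the arm or the gripper's body presses on something with over 40 N, if the wrist force passes 120 N, or if a joint passes its speed limit or range.

## Working session

There is one attempt and no reset: what is moved stays moved. The work goes in short steps, Python scripts to look and compute and a tool call to move; the robot and the scene stay as the last step left them, time stands still between calls to the robot, and variables do not carry over. Pictures are saved under pics/ and viewed, at most 10 in all, crops included, and the job is handed in when it is done.

Besides the shell and the picture viewer there is one more tool, called after "Emit:" in YAML: its name, and indented under it one key for each argument. play_rows: Moves the arm, as the interface text tells. Its arguments: {"type":"object","properties":{"commands":{"type":"array","items":{"type":"array","items":{"type":"number"}}},"hand":{"type":"number"}},"required":["commands"]}

```bash
mkdir -p pics; cat > h.py <<'E'
import numpy as np, cv2, pickle
from plant import manip, imaging
def grab(n,tag):
    f=imaging.grab_frame(n); pickle.dump(f,open(f'pics/{tag}.pkl','wb'))
    cv2.imwrite(f'pics/{tag}.png',f['image'][:,:,::-1]); return f
def load(tag): return pickle.load(open(f'pics/{tag}.pkl','rb'))
def proj(f,X):
    X=np.atleast_2d(X); c=X@np.array(f['R']).T+np.array(f['t']); s=c[:,:2]/c[:,2:]
    s=s*(1+f['k1']*(s**2).sum(1,keepdims=True)); return s*[f['fx'],f['fy']]+[f['cx'],f['cy']]
def ray(f,p):
    d=(np.array(p,float)-[f['cx'],f['cy']])/[f['fx'],f['fy']]; s=d.copy()
    for _ in range(20): s=d/(1+f['k1']*(s@s))
    R=np.array(f['R']); return -R.T@np.array(f['t']), R.T@np.r_[s,1]
def onz(f,p,z):
    o,d=ray(f,p); return o+d*(z-o[2])/d[2]
E
python3 - <<'E'
from h import *
for n in('top','side'):
    f=grab(n,n+'0'); print(n,f['fx'],f['k1'],-np.array(f['R']).T@f['t'],np.round(f['R'],3).tolist())
print(manip.state())
E
```

```text
top 595.5564267855186 0.0388135166699596 [ 0.41444599 -0.00772228  1.67048682] [[-0.014, -1.0, 0.003], [-0.996, 0.013, -0.085], [0.085, -0.005, -0.996]]
side 467.41818357210127 -0.09334230169205926 [ 0.40500629 -0.78223319  0.81520315] [[0.981, -0.194, 0.009], [-0.127, -0.675, -0.726], [0.147, 0.711, -0.687]]
{'time': 0.1, 'joint_pos': array([-1.29401163e+00,  5.32651590e-02,  1.61414688e+00, -1.66799961e-05,
        1.47600565e+00, -1.18998776e-01]), 'joint_vel': array([ 1.69882166e-04, -2.68967079e-03, -3.80810897e-03,  5.45573537e-04,
        6.73948062e-04,  4.98099645e-05]), 'joint_efforts': array([ 1.39667554e-04, -3.94906640e+01, -3.71363282e+01, -1.22014944e-04,
        3.92747606e-03, -1.84707631e-05]), 'tool_pos': array([ 0.24080657, -0.57616651,  0.24420772]), 'tool_rot': array([-9.09026687e-04,  9.80482681e-01,  1.96603354e-01, -8.01927049e-05]), 'contact_force': array([ 0.03207521,  0.28230261, -0.10738757]), 'ft_torque': array([ 0.01017015, -0.00688791,  0.01205266]), 'grasp_force': 0.0, 'gripper_width': 0.9984236900742185}
```

View pics/top0.png

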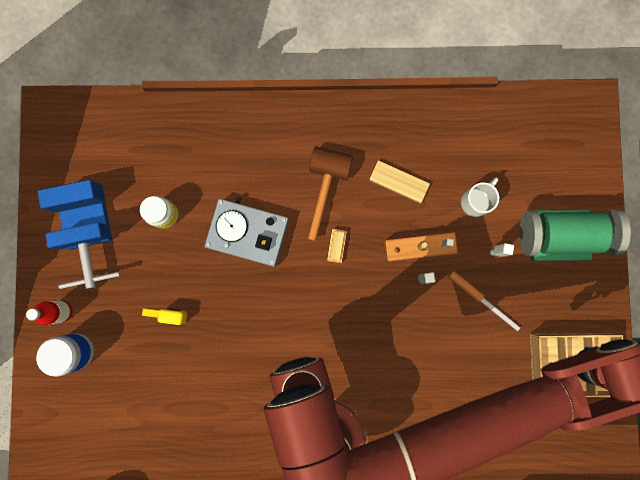

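View pics/side0.png

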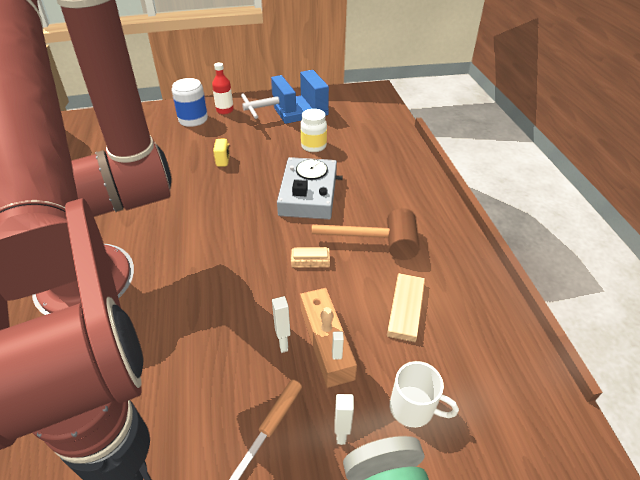

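The top view shows the box at (247,232), with the collar at (264,242) and the meter at (232,226). The block is at (420,247), with the empty hole at (397,249) and the awl at (423,245).

White tool candidates, top view / side view:
- (448,243) / (337,345), standing in the block
- (428,278) / (282,320), standing free
- (503,250) / (344,415), standing free

The one in the block is the smallest and fits the description, so I'll take that one and check it in a crop.

```bash
python3 - <<'E'
from h import *
def c(t,x,y,w,h,W,H): return cv2.resize(cv2.imread(f'pics/{t}.png')[y:y+h,x:x+w],(W,H),interpolation=cv2.INTER_CUBIC)
a=c('top0',380,225,80,60,400,300); b=c('side0',290,280,80,120,400,600)[:,:]
d=c('top0',200,190,100,75,400,300)
cv2.imwrite('pics/comp.png',np.hstack([np.vstack([a,d]),b]))
E
```

```text
(no output)
```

View pics/comp.png

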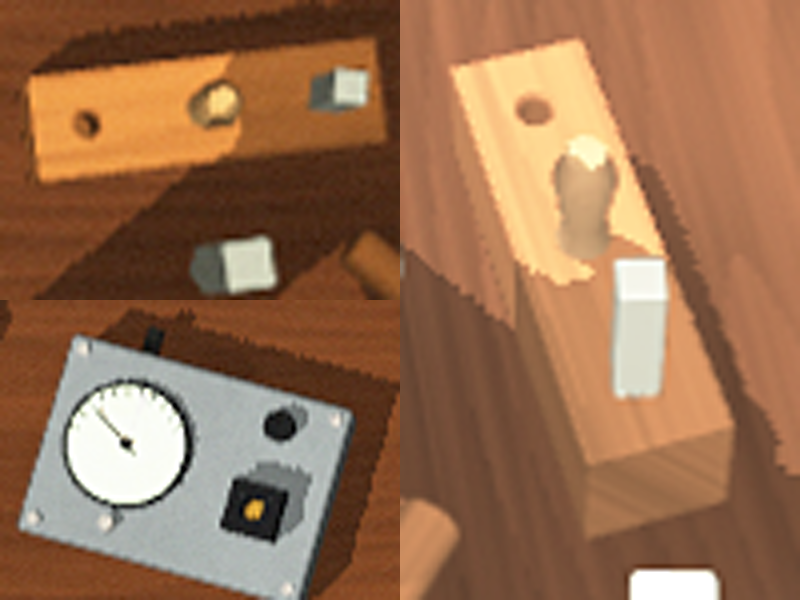

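The crop confirms it: the smallest white square handle stands in the block's third hole, with its top at about (450,243) in the top view. The box corners are clear. Next I'll fit the poses.

```bash
cat >> h.py <<'E'
from scipy.optimize import least_squares
def fitp(views,z0=0,x0=(0.5,0,0)):
    # views: list of (frame, local pts Nx3, px Nx2)
    def w(p,L): c,s=np.cos(p[2]),np.sin(p[2]); L=np.array(L,float); return np.c_[p[0]+c*L[:,0]-s*L[:,1],p[1]+s*L[:,0]+c*L[:,1],L[:,2]]
    r=least_squares(lambda p:np.concatenate([(proj(f,w(p,L))-np.array(q)).ravel() for f,L,q in views]),x0,loss='soft_l1')
    return r.x,np.round(r.fun.reshape(-1,2),1)
E
python3 - <<'E'
from h import *
T,S=load('top0'),load('side0')
def C(P,s,ox,oy): return np.array(P,float)/s+[ox-.5+.5/s,oy-.5+.5/s]
# block corners local: img-left = +y ; img up=+x
L=[[.028,.095,.055],[.028,-.095,.055],[-.028,-.095,.055],[-.028,.095,.055]]
t=C([(28,75),(375,38),(388,140),(42,183)],5,380,225)
s=C([(182,38),(333,428),(187,465),(50,68)],5,290,280)
for v in ([(T,L,t)],[(S,L,s)],[(T,L,t),(S,L,s)]):
    x,r=fitp(v,x0=(.42,-.18,.1)); print('block',x.round(4),r.tolist())
c,sn=np.cos(x[2]),np.sin(x[2]); print('hole -65',x[0]+sn*.065,x[1]-c*.065)
h=.009; H=[[h,h,.121],[h,-h,.121],[-h,-h,.121],[-h,h,.121]]
ts=C([(335,70),(370,70),(365,107),(331,103)],5,380,225); ss=C([(215,263),(264,259),(267,296),(217,300)],5,290,280)
x,r=fitp([(S,[[-h,h,.121],[h,h,.121],[h,-h,.121],[-h,-h,.121]],ss)],x0=(.42,-.26,0)); print('handleS',x.round(4),r.tolist())
print('handleT',onz(T,ts.mean(0),.121))
B=[[.07,.1,.05],[.07,-.1,.05],[-.07,-.1,.05],[-.07,.1,.05]]
tb=C([(78,35),(353,110),(300,302),(20,230)],4,200,190)
sb=[(289,158),(336,161),(332,217),(280,209)]
x,r=fitp([(T,B,tb)],x0=(.45,.25,-.27)); print('box',x.round(4),r.tolist())
def bw(p): c,s=np.cos(x[2]),np.sin(x[2]); return [x[0]+c*p[0]-s*p[1],x[1]+s*p[0]+c*p[1],p[2]]
print('collar fit',bw([-.015,-.055,.076]),proj(S,bw([-.015,-.055,.076])),'collar top px',onz(T,C([(257,203)],4,200,190)[0],.076))
print('meter',bw([.005,.042,.05]),proj(S,[bw([.005,.042,.05])]+[bw(b) for b in B]).round(1).tolist(),proj(T,bw([.005,.042,.055])))
def c(tg,x,y,w,h,W,H): return cv2.resize(cv2.imread(f'pics/{tg}.png')[y:y+h,x:x+w],(W,H),interpolation=cv2.INTER_CUBIC)
cv2.imwrite('pics/box.png',np.hstack([c('side0',272,148,80,80,400,600-200)[:, :],c('top0',212,206,40,40,400,400)]))
E
```

```text
block [ 0.5206 -0.2693  0.102 ] [[0.0, 0.6], [-0.0, -0.0], [0.2, 0.0], [-0.2, -0.6]]
block [ 0.5212 -0.2687  0.0957] [[-0.2, 0.2], [0.0, -0.3], [-0.1, 0.1], [0.3, 0.1]]
block [ 0.521  -0.269   0.0977] [[-0.0, 0.3], [-0.1, -0.0], [0.0, 0.0], [-0.4, -0.9], [-0.3, 0.3], [0.0, -0.2], [-0.1, 0.2], [0.2, 0.2]]
hole -65 0.5273426473882068 -0.33364306100274266
handleS [ 0.5272 -0.3347 -0.1427] [[-0.3, -0.9], [0.1, -0.5], [0.3, 0.8], [-0.0, 0.4]]
handleT [ 0.52647634 -0.33281642  0.121     ]
box [ 0.5669  0.2057 -0.2764] [[-0.8, -0.5], [0.9, -0.3], [0.5, 1.1], [-0.5, 0.0]]
collar fit [np.float64(0.5374366019276615), np.float64(0.15683072193563627), 0.076] [[299.39644604 184.28054823]] collar top px [0.54100104 0.15599049 0.076     ]
meter [np.float64(0.5831469936389791), np.float64(0.24469174907280275), 0.05] [[311.0, 170.5], [335.9, 159.6], [331.1, 205.3], [276.0, 202.1], [286.8, 157.0]] [[231.9666971  225.97567109]]
```

View pics/box.png

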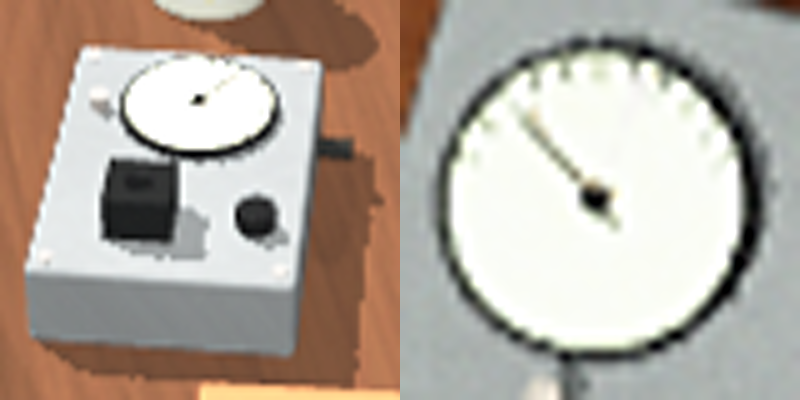

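The needle is at about 0.95 rad in the box frame. The set hand is pale on an overexposed face, so I'll use a contrast-stretched unwrap of the meter plus a collar zoom.

```bash
cat >> h.py <<'E'
def meter(f,cx,cy,yaw,rs,z=.053,n=72):
    a=np.arange(n)*2*np.pi/n; r=np.array(rs)[:,None]
    X=np.stack([cx+r*np.cos(a+yaw),cy+r*np.sin(a+yaw),z+0*r*a],-1)
    p=proj(f,X.reshape(-1,3)).astype(np.float32).reshape(len(rs),n,2)
    return cv2.remap(f['image'].astype(np.float32),p[...,0],p[...,1],cv2.INTER_LINEAR)
E
python3 - <<'E'
from h import *
out=[]
for n,c in (('top',(.583,.2447)),('side',(.583,.2447))):
    fs=[load(n+'0')]+[imaging.grab_frame(n) for _ in range(4)]
    f=dict(fs[0]); f['image']=np.mean([g['image'].astype(float) for g in fs],0)
    pickle.dump(f,open(f'pics/{n}avg.pkl','wb'))
    m=meter(f,*c,-.276,np.arange(8,32,3)*1e-3)
    print(n,'angle/min over channels mean over r 8..17, 17..29')
    g=m.mean(2); print(np.c_[np.arange(-180,180,5),np.roll(g[:4].mean(0),36).round(),np.roll(g[3:].mean(0),36).round()].astype(int).tolist())
    im=f['image']; p=proj(f,[*c,.05])[0]; x,y=int(p[0])-20,int(p[1])-20
    e=np.clip((im[y:y+40,x:x+40]-190)/(255-190)*255,0,255).astype(np.uint8)[:,:,::-1]
    q=proj(f,[.539,.1565,.07])[0]; x,y=int(q[0])-10,int(q[1])-10
    e2=np.clip(im[y:y+20,x:x+20]*1.5,0,255).astype(np.uint8)[:,:,::-1]
    out.append(np.vstack([cv2.resize(e,(400,400),interpolation=cv2.INTER_CUBIC),cv2.resize(e2,(200,200),interpolation=cv2.INTER_CUBIC).repeat(1,0) if 0 else cv2.copyMakeBorder(cv2.resize(e2,(200,200),interpolation=cv2.INTER_CUBIC),0,0,0,200,0)]))
cv2.imwrite('pics/m.png',np.hstack(out))
E
```

```text
top angle/min over channels mean over r 8..17, 17..29
[[-180, 250, 250], [-175, 251, 250], [-170, 251, 250], [-165, 251, 250], [-160, 250, 250], [-155, 249, 249], [-150, 248, 249], [-145, 246, 249], [-140, 246, 250], [-135, 247, 249], [-130, 248, 249], [-125, 250, 249], [-120, 251, 249], [-115, 250, 249], [-110, 250, 249], [-105, 250, 250], [-100, 250, 250], [-95, 250, 249], [-90, 250, 250], [-85, 250, 250], [-80, 250, 249], [-75, 250, 250], [-70, 250, 250], [-65, 250, 250], [-60, 250, 250], [-55, 250, 250], [-50, 250, 250], [-45, 250, 250], [-40, 250, 250], [-35, 250, 250], [-30, 250, 250], [-25, 250, 250], [-20, 250, 249], [-15, 250, 250], [-10, 250, 249], [-5, 250, 249], [0, 249, 248], [5, 248, 248], [10, 248, 249], [15, 249, 249], [20, 248, 249], [25, 246, 249], [30, 244, 249], [35, 241, 249], [40, 238, 250], [45, 234, 252], [50, 218, 245], [55, 186, 204], [60, 167, 173], [65, 184, 225], [70, 213, 248], [75, 224, 251], [80, 229, 250], [85, 236, 250], [90, 240, 249], [95, 244, 249], [100, 245, 249], [105, 247, 249], [110, 247, 250], [115, 248, 250], [120, 249, 250], [125, 250, 250
[... 746 characters left out ...]
55, 255], [-30, 255, 255], [-25, 255, 255], [-20, 255, 255], [-15, 255, 255], [-10, 255, 255], [-5, 255, 255], [0, 255, 255], [5, 255, 255], [10, 255, 255], [15, 255, 255], [20, 255, 255], [25, 255, 255], [30, 255, 255], [35, 254, 255], [40, 254, 255], [45, 253, 255], [50, 251, 255], [55, 245, 254], [60, 237, 250], [65, 224, 241], [70, 202, 242], [75, 177, 249], [80, 154, 251], [85, 140, 254], [90, 128, 255], [95, 118, 255], [100, 154, 255], [105, 190, 255], [110, 212, 255], [115, 219, 255], [120, 230, 255], [125, 242, 255], [130, 248, 255], [135, 253, 255], [140, 255, 255], [145, 255, 255], [150, 255, 255], [155, 255, 255], [160, 255, 255], [165, 255, 255], [170, 255, 255], [175, 255, 255]]
```

View pics/m.png

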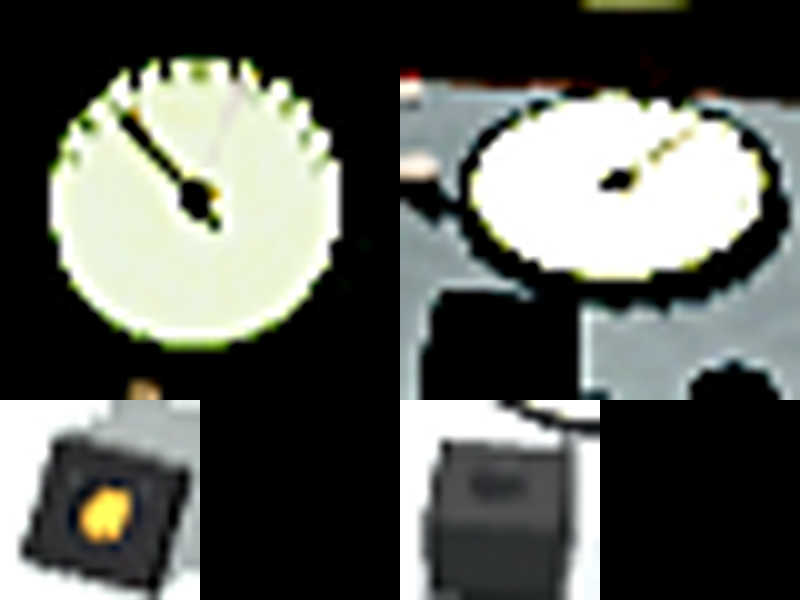

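The stretched top view shows the dark needle running up-left from the hub at (197,197) in the crop, to about (125,115). A faint pinkish set hand runs from the hub to about (237,85). I'll measure both angles more finely.

```bash
cat >> h.py <<'E'
YAW=-.276
def angles(f,c,z=.053):
    rs=np.arange(10,29,1)*1e-3
    m=meter(f,c[0],c[1],YAW,rs,z,360)
    d=255-m.mean(2); ch=m[:,:,0]-m[:,:,1]; ch=ch-np.median(ch)
    s=lambda v:np.convolve(np.r_[v[-3:],v,v[:3]],np.ones(7)/7,'valid')
    dn=s(d[4:].mean(0)); cs=s(ch[:16].mean(0)); return dn,cs
E
python3 - <<'E'
from h import *
f=load('topavg'); im=f['image']
# meter disc ellipse
p=proj(f,[.583,.2447,.05])[0]; x0,y0=int(p[0])-25,int(p[1])-25
sub=im[y0:y0+50,x0:x0+50].mean(2); w=(sub>225).astype(np.uint8)
cs,_=cv2.findContours(w,cv2.RETR_EXTERNAL,cv2.CHAIN_APPROX_NONE); k=max(cs,key=cv2.contourArea); e=cv2.fitEllipse(k); print('ellipse',e)
c=np.array(e[0])+[x0,y0]; C=onz(f,c,.053); print('meter centre',C)
for off in ((0,0),(.0015,0),(-.0015,0),(0,.0015),(0,-.0015)):
    dn,ch=angles(f,C[:2]+off)
    i=np.arange(360); 
    a=np.where(dn>dn.max()*.5)[0]; print(off,'needle',(a*dn[a]).sum()/dn[a].sum(),'set cands',[(j if j<180 else j-360,round(ch[j],1)) for j in np.argsort(-ch)[:12]])
E
```

```text
ellipse ((24.124515533447266, 24.83251190185547), (27.235319137573242, 28.347204208374023), 76.91924285888672)
meter centre [0.58377789 0.24729351 0.053     ]
(0, 0) needle 55.42330611010567 set cands [(np.int64(-4), np.float64(1.0)), (np.int64(-5), np.float64(1.0)), (np.int64(-3), np.float64(1.0)), (np.int64(-6), np.float64(0.9)), (np.int64(-2), np.float64(0.9)), (np.int64(-7), np.float64(0.9)), (np.int64(-1), np.float64(0.8)), (np.int64(-8), np.float64(0.8)), (np.int64(0), np.float64(0.7)), (np.int64(-9), np.float64(0.7)), (np.int64(1), np.float64(0.6)), (np.int64(39), np.float64(0.6))]
(0.0015, 0) needle 58.01276175196015 set cands [(np.int64(-6), np.float64(1.1)), (np.int64(-7), np.float64(1.1)), (np.int64(-5), np.float64(1.1)), (np.int64(-8), np.float64(1.0)), (np.int64(-4), np.float64(1.0)), (np.int64(-9), np.float64(0.9)), (np.int64(-3), np.float64(0.9)), (np.int64(-10), np.float64(0.8)), (np.int64(-2), np.float64(0.8)), (np.int64(-11), np.float64(0.7)), (np.int64(-1), np.float64(0.7)), (np.int64(-12), np.float64(0.6))]
(-0.0015, 0) needle 52.530660254361315 set cands [(np.int
[... 576 characters left out ...]
4(-6), np.float64(0.9)), (np.int64(-11), np.float64(0.9)), (np.int64(-5), np.float64(0.8)), (np.int64(-12), np.float64(0.8)), (np.int64(-13), np.float64(0.7)), (np.int64(-4), np.float64(0.7)), (np.int64(-14), np.float64(0.6)), (np.int64(-3), np.float64(0.5))]
(0, -0.0015) needle 58.502799008590316 set cands [(np.int64(0), np.float64(1.0)), (np.int64(1), np.float64(1.0)), (np.int64(-1), np.float64(1.0)), (np.int64(-2), np.float64(0.9)), (np.int64(2), np.float64(0.9)), (np.int64(-3), np.float64(0.8)), (np.int64(3), np.float64(0.8)), (np.int64(-4), np.float64(0.7)), (np.int64(4), np.float64(0.7)), (np.int64(44), np.float64(0.7)), (np.int64(45), np.float64(0.7)), (np.int64(43), np.float64(0.7))]
```

The needle is about 59° counter-clockwise of the set hand. That is enough to start, so I'll turn the gripper to the handle's faces and go above the tool.

Emit:
play_rows:
  commands:
    - [0, 0, 0, 0, 0, -6.2]
    - [0, 0, 0, 0, 0, -6.2]
    - [0, 0, 0, 0, 0, -6.2]
    - [0, 0, 0, 0, 0, -6.2]
    - [0, 0, 0, 0, 0, -6.2]
  hand: 50

```text
time: 0.92
tool_pos: [0.241, -0.5767, 0.2454]
tool_rot: [0.0, 0.891, 0.454, 0.0]
contact_force: [-0.5, -0.3, 0.4]
gripper_width: 0.586
grasp_force: 0.0
```

Emit:
play_rows:
  commands:
    - [0, 0, 0, 0, 0, -6.2]
    - [0, 0, 0, 0, 0, -6.2]
    - [0, 0, 0, 0, 0, -6.2]
    - [0, 0, 0, 0, 0, -6.2]
    - [0, 0, 0, 0, 0, -5.9]

```text
time: 1.33
tool_pos: [0.241, -0.5767, 0.2454]
tool_rot: [0.0, 0.739, 0.674, -0.0]
contact_force: [-0.8, 0.6, -0.8]
gripper_width: 0.583
grasp_force: 0.0
```

Emit:
play_rows:
  commands:
    - [27, 26, 0, 0, 0, 0]
    - [27, 26, 0, 0, 0, 0]
    - [27, 26, 0, 0, 0, 0]
    - [27, 26, 0, 0, 0, 0]
    - [27, 26, 0, 0, 0, 0]

```text
time: 1.75
tool_pos: [0.3846, -0.4539, 0.2455]
tool_rot: [0.0, 0.741, 0.671, -0.0]
contact_force: [0.2, -0.5, 0.3]
gripper_width: 0.583
grasp_force: 0.0
```

Emit:
play_rows:
  commands:
    - [27, 26, 0, 0, 0, 0]
    - [27, 26, 0, 0, 0, 0]
    - [27, 26, 0, 0, 0, 0]
    - [27, 26, 0, 0, 0, 0]
    - [0, 0, 0, 0, 0, 0]

```text
time: 2.17
tool_pos: [0.5015, -0.3535, 0.2454]
tool_rot: [0.0, 0.739, 0.674, 0.001]
contact_force: [-1.1, -0.2, -0.3]
gripper_width: 0.587
grasp_force: 0.0
```

```bash
cat >> h.py <<'E'
from scipy.spatial.transform import Rotation as Ro
def where(tgt=None,psi=None):
    s=manip.state(); q=s['tool_rot']; R=Ro.from_quat([*q[1:],q[0]]).as_matrix()
    p=np.degrees(np.arctan2(R[1,0],R[0,0]))
    print('t',round(s['time'],2),'pos',s['tool_pos'].round(4),'psi',p.round(2),'tilt',R[:,2].round(4),'q6',s['joint_pos'][5].round(3),'F',s['contact_force'].round(2),'T',s['ft_torque'].round(3),'w',round(s['gripper_width']*85.4,1),'g',round(s['grasp_force'],1))
    if tgt is not None: print('shift tool mm',(R.T@(np.array(tgt)-s['tool_pos'])*1e3).round(1))
    if psi is not None: print('turn z deg',round(p-psi,2))
    return s,R
E
python3 - <<'E'
from h import *
where([.527,-.3335,.16],84.3)
T,S=load('top0'),load('side0')
q=proj(T,[.539,.1565,.07])[0]; o=q.astype(int)-10; print('brass',onz(T,o+np.array([105,513-400])/10-.45,.062))
print('collar top centroid',onz(T,o+np.array([111,512-400])/10-.45,.070))
q=proj(S,[.539,.1565,.07])[0]; o=q.astype(int)-10; print('bore side',onz(S,o+np.array([97,85])/10-.45,.076))
E
```

```text
t 2.17 pos [ 0.5015 -0.3535  0.2454] psi 84.74 tilt [ 0.0022  0.0018 -1.    ] q6 -0.645 F [-1.15 -0.22 -0.29] T [-0.035  0.009  0.027] w 50.1 g 0.0
shift tool mm [22.1 23.3 85.5]
turn z deg 0.44
brass [0.53813843 0.15967523 0.062     ]
collar top centroid [0.5377716  0.15722804 0.07      ]
bore side [0.53721958 0.15784564 0.076     ]
```

Emit:
play_rows:
  commands:
    - [11, 11.7, 0, 0, 0, 0.4]
    - [11.1, 11.6, 10, 0, 0, 0]
    - [0, 0, 35, 0, 0, 0]
    - [0, 0, 35, 0, 0, 0]
    - [0, 0, 5, 0, 0, 0]

```text
time: 2.58
tool_pos: [0.5199, -0.3356, 0.153]
tool_rot: [-0.006, 0.743, 0.669, -0.001]
contact_force: [-1.3, 1.6, -1.9]
gripper_width: 0.585
grasp_force: 0.0
```

```bash
python3 - <<'E'
from h import *
s,R=where([.527,-.3335,.09],84.3)
f=grab('side','s1'); g=grab('top','t1')
a=cv2.resize(f['image'][260:400,270:400,::-1],(520,560),interpolation=cv2.INTER_CUBIC)
cv2.imwrite('pics/v1.png',a)
E
```

```text
t 2.58 pos [ 0.5199 -0.3356  0.153 ] psi 84.0 tilt [-0.009   0.0072 -0.9999] q6 -0.589 F [-1.34  1.58 -1.85] T [0.038 0.022 0.011] w 49.9 g 0.0
shift tool mm [ 2.4  7.4 63. ]
turn z deg -0.3
```

View pics/v1.png

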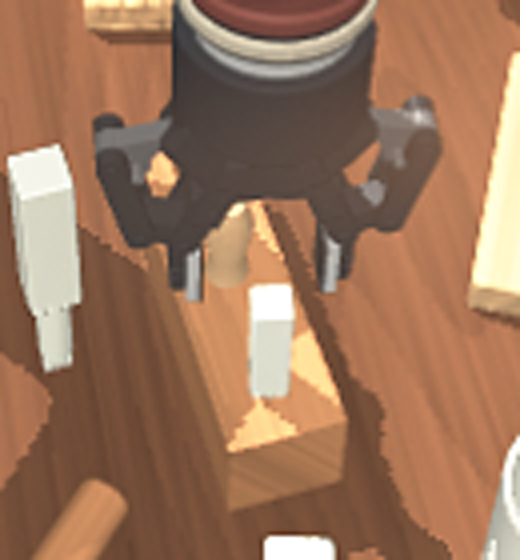

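The view shows the open fingers at (192,298) and (332,290), straddling above the small white handle at (270,290). The arm was still settling, so I'll let it stop and then correct.

Emit:
play_rows:
  commands:
    - [2.4, 7.4, 0, 0, 0, 0]
    - [0, 0, 0, 0, 0, 0]
    - [0, 0, 0, 0, 0, 0]
    - [0, 0, 0, 0, 0, 0]

```text
time: 3.02
tool_pos: [0.5317, -0.3373, 0.1626]
tool_rot: [0.002, 0.743, 0.669, 0.0]
contact_force: [0.3, -0.7, -0.7]
gripper_width: 0.59
grasp_force: 0.0
```

```bash
python3 - <<'E'
from h import *
where([.527,-.3335,.09],84.3)
E
```

```text
t 3.02 pos [ 0.5317 -0.3373  0.1626] psi 83.98 tilt [ 0.0027 -0.0023 -1.    ] q6 -0.578 F [ 0.29 -0.72 -0.68] T [ 0.018 -0.008 -0.009] w 50.4 g 0.0
shift tool mm [ 3.4 -5.2 72.6]
turn z deg -0.32
```

Emit:
play_rows:
  commands:
    - [3.4, -5.2, 0, 0, 0, 0]
    - [0, 0, 0, 0, 0, 0]
    - [0, 0, 0, 0, 0, 0]
    - [0, 0, 0, 0, 0, 0]
    - [0, 0, 0, 0, 0, 0]

```text
time: 3.43
tool_pos: [0.5258, -0.3326, 0.1603]
tool_rot: [-0.0, 0.743, 0.669, 0.0]
contact_force: [0.4, 0.0, -0.3]
gripper_width: 0.587
grasp_force: 0.0
```

```bash
python3 - <<'E'
from h import *
where([.527,-.3335,.09],84.3)
E
```

```text
t 3.43 pos [ 0.5258 -0.3326  0.1603] psi 83.97 tilt [-0.  0. -1.] q6 -0.578 F [ 0.37  0.03 -0.31] T [-0.025  0.032  0.025] w 50.1 g 0.0
shift tool mm [-0.8  1.3 70.3]
turn z deg -0.33
```

Emit:
play_rows:
  commands:
    - [-0.8, 1.2, 18, 0, 0, 0]
    - [0, 0, 18, 0, 0, 0]
    - [0, 0, 18, 0, 0, 0]
    - [0, 0, 12, 0, 0, 0]
    - [0, 0, 4, 0, 0, 0]

```text
time: 3.85
tool_pos: [0.5257, -0.3325, 0.0874]
tool_rot: [-0.002, 0.743, 0.669, -0.0]
contact_force: [0.3, 0.5, 0.2]
gripper_width: 0.586
grasp_force: 0.0
```

Emit:
play_rows:
  commands:
    - [0, 0, 0, 0, 0, 0]
    - [0, 0, 0, 0, 0, 0]
    - [0, 0, 0, 0, 0, 0]
    - [0, 0, 0, 0, 0, 0]

```text
time: 4.18
tool_pos: [0.5278, -0.3341, 0.0919]
tool_rot: [0.001, 0.743, 0.669, 0.0]
contact_force: [-0.2, -0.5, -0.1]
gripper_width: 0.586
grasp_force: 0.0
```

Emit:
play_rows:
  commands:
    - [0, 0, 0, 0, 0, 0]
    - [0, 0, 0, 0, 0, 0]
    - [0, 0, 0, 0, 0, 0]
    - [0, 0, 0, 0, 0, 0]
    - [0, 0, 0, 0, 0, 0]
  hand: 10

```text
time: 4.6
tool_pos: [0.5273, -0.3338, 0.091]
tool_rot: [0.001, 0.743, 0.669, 0.0]
contact_force: [-0.5, 0.1, 2.8]
gripper_width: 0.197
grasp_force: 58.6
```

Emit:
play_rows:
  commands:
    - [0, 0, 0, 0, 0, 0]
    - [0, 0, 0, 0, 0, 0]
    - [0, 0, 0, 0, 0, 0]
    - [0, 0, 0, 0, 0, 0]
    - [0, 0, 0, 0, 0, 0]

```text
time: 5.02
tool_pos: [0.5273, -0.3338, 0.091]
tool_rot: [0.0, 0.743, 0.669, 0.0]
contact_force: [-0.1, -0.3, 5.5]
gripper_width: 0.2
grasp_force: 58.7
```

```bash
python3 - <<'E'
from h import *
where([.527,-.3335,.09],84.3)
E
```

```text
t 5.02 pos [ 0.5273 -0.3338  0.091 ] psi 83.98 tilt [ 7.e-04 -6.e-04 -1.e+00] q6 -0.578 F [-0.13 -0.3   5.49] T [0.06  0.03  0.033] w 17.1 g 58.7
shift tool mm [ 0.3 -0.3  1. ]
turn z deg -0.32
```

The handle is gripped at 17 mm. I'll lift it and look at the blade's direction.

Emit:
play_rows:
  commands:
    - [0, 0, -8, 0, 0, 0]
    - [0, 0, -20, 0, 0, 0]
    - [0, 0, -30, 0, 0, 0]
    - [0, 0, -35, 0, 0, 0]
    - [0, 0, -32, 0, 0, 0]

```text
time: 5.43
tool_pos: [0.5263, -0.333, 0.2158]
tool_rot: [-0.001, 0.743, 0.669, -0.0]
contact_force: [0.3, -0.8, -0.8]
gripper_width: 0.202
grasp_force: 60.2
```

Emit:
play_rows:
  commands:
    - [0, 0, -17, 0, 0, 0]
    - [0, 0, 0, 0, 0, 0]
    - [0, 0, 0, 0, 0, 0]
    - [0, 0, 0, 0, 0, 0]
    - [0, 0, 0, 0, 0, 0]

```text
time: 5.85
tool_pos: [0.5259, -0.3327, 0.2293]
tool_rot: [-0.002, 0.743, 0.669, -0.0]
contact_force: [0.4, 1.1, -1.1]
gripper_width: 0.2
grasp_force: 60.2
```

```bash
python3 - <<'E'
from h import *
s,R=where()
f=grab('side','s2'); p=s['tool_pos']
e=proj(f,[p+[0,0,-.082],p])[0]; print(proj(f,[p+[0,0,-.082],p]))
x,y=int(e[0])-25,int(e[1])-35
cv2.imwrite('pics/v2.png',cv2.resize(f['image'][y:y+50,x:x+50,::-1],(500,500),interpolation=cv2.INTER_CUBIC)); print(x,y)
E
```

```text
t 5.85 pos [ 0.5259 -0.3327  0.2293] psi 83.98 tilt [-0.0038  0.0031 -1.    ] q6 -0.578 F [ 0.43  1.07 -1.08] T [-0.026  0.021  0.007] w 17.1 g 60.2
[[337.25400908 325.95322327]
 [338.8747939  296.0320334 ]]
312 290
```

View pics/v2.png

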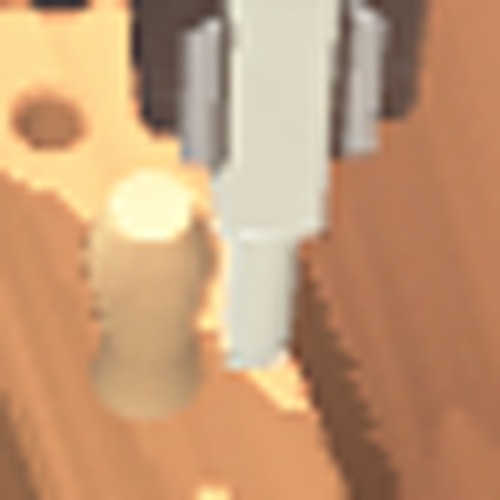

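The blade's end at (225–285, 365) in the crop is seen broad side, so the blade lies along the gripper's y axis. So the gripper yaw has to be the slot direction plus 90°, somewhere in 49–147°. I'll carry the tool over to the collar and turn to the counter-clockwise end of that range, so the search runs clockwise.

Emit:
play_rows:
  commands:
    - [15, -1.2, 0, 0, 0, 0]
    - [30, -2.5, 0, 0, 0, -6.6]
    - [34, 1.3, 0, 0, 0, 0]
    - [34, 1.3, 0, 0, 0, 0]
    - [34, 1.3, 0, 0, 0, 0]

```text
time: 6.32
tool_pos: [0.5301, -0.1841, 0.231]
tool_rot: [-0.001, 0.704, 0.71, -0.0]
contact_force: [0.1, 0.5, -0.3]
gripper_width: 0.206
grasp_force: 60.2
```

Emit:
play_rows:
  commands:
    - [34, 1.3, 0, 0, 0, 0]
    - [34, 1.3, 0, 0, 0, 0]
    - [34, 1.3, 0, 0, 0, 0]
    - [34, 1.3, 0, 0, 0, 0]
    - [34, 1.3, 0, 0, 0, 0]

```text
time: 6.73
tool_pos: [0.5346, -0.0139, 0.2312]
tool_rot: [-0.001, 0.703, 0.711, -0.0]
contact_force: [0.2, -0.2, 0.3]
gripper_width: 0.199
grasp_force: 60.2
```

Emit:
play_rows:
  commands:
    - [34, 1.3, 0, 0, 0, 0]
    - [34, 1.3, 0, 0, 0, 0]
    - [34, 1.3, 0, 0, 0, 0]
    - [34, 1.3, 0, 0, 0, 0]
    - [20, 0, 0, 0, 0, 0]

```text
time: 7.15
tool_pos: [0.5379, 0.1433, 0.2312]
tool_rot: [-0.001, 0.703, 0.712, -0.0]
contact_force: [-0.7, -0.5, 0.6]
gripper_width: 0.206
grasp_force: 60.2
```

Emit:
play_rows:
  commands:
    - [0, 0, 0, 0, 0, -7]
    - [0, 0, 0, 0, 0, -7]
    - [0, 0, 0, 0, 0, -7]
    - [0, 0, 0, 0, 0, -7]
    - [0, 0, 0, 0, 0, -7]

```text
time: 7.57
tool_pos: [0.5382, 0.1405, 0.2311]
tool_rot: [-0.001, 0.454, 0.891, -0.001]
contact_force: [0.2, -0.4, 0.1]
gripper_width: 0.204
grasp_force: 60.2
```

Emit:
play_rows:
  commands:
    - [0, 0, 0, 0, 0, -7]
    - [0, 0, 0, 0, 0, -7]
    - [0, 0, 0, 0, 0, -7]
    - [0, 0, 0, 0, 0, 0]
    - [0, 0, 0, 0, 0, 0]

```text
time: 7.98
tool_pos: [0.5385, 0.1401, 0.2314]
tool_rot: [-0.001, 0.289, 0.957, -0.0]
contact_force: [0.0, -0.7, -0.1]
gripper_width: 0.201
grasp_force: 60.2
```

```bash
python3 - <<'E'
from h import *
where([.5375,.1575,.19],149)
E
```

```text
t 7.98 pos [0.5385 0.1401 0.2314] psi 146.42 tilt [-0.0016 -0.     -1.    ] q6 -0.864 F [ 0.02 -0.66 -0.07] T [-0.023 -0.009 -0.015] w 17.2 g 60.2
shift tool mm [10.4 13.9 41.4]
turn z deg -2.58
```

Emit:
play_rows:
  commands:
    - [5.2, 7, 15, 0, 0, -2.6]
    - [5.6, 6.7, 20, 0, 0, 0]
    - [0, 0, 20, 0, 0, 0]
    - [0, 0, 0, 0, 0, 0]
    - [0, 0, 0, 0, 0, 0]

```text
time: 8.4
tool_pos: [0.5362, 0.1571, 0.1758]
tool_rot: [-0.002, 0.266, 0.964, -0.001]
contact_force: [-0.7, 0.1, 0.5]
gripper_width: 0.202
grasp_force: 60.2
```

Emit:
play_rows:
  commands:
    - [0, 0, 0, 0, 0, 0]
    - [0, 0, 0, 0, 0, 0]
    - [0, 0, 0, 0, 0, 0]
    - [0, 0, 0, 0, 0, 0]

```text
time: 8.73
tool_pos: [0.5381, 0.157, 0.1787]
tool_rot: [0.001, 0.266, 0.964, 0.0]
contact_force: [-0.5, -0.2, -0.5]
gripper_width: 0.202
grasp_force: 60.2
```

```bash
python3 - <<'E'
from h import *
s,R=where([.5375,.1575,.15],149)
f=grab('side','s3'); g=grab('top','t3'); p=s['tool_pos']
print('tip px',proj(f,p+[0,0,-.082]),'mouth px',proj(f,[.5375,.1575,.076]))
a=cv2.resize(f['image'][140:220,260:360,::-1],(500,400),interpolation=cv2.INTER_CUBIC)
b=cv2.resize(g['image'][200:270,200:300,::-1],(300,210),interpolation=cv2.INTER_CUBIC)
cv2.imwrite('pics/v3.png',np.hstack([a,cv2.copyMakeBorder(b,0,190,0,0,0)]))
E
```

```text
t 8.73 pos [0.5381 0.157  0.1787] psi 149.14 tilt [ 2.2e-03  3.0e-04 -1.0e+00] q6 -0.881 F [-0.48 -0.2  -0.53] T [-0.016 -0.028  0.028] w 17.2 g 60.2
shift tool mm [ 0.8  0.  28.7]
turn z deg 0.14
tip px [[299.46250437 177.73054267]] mouth px [[299.37949456 184.11931638]]
```

View pics/v3.png

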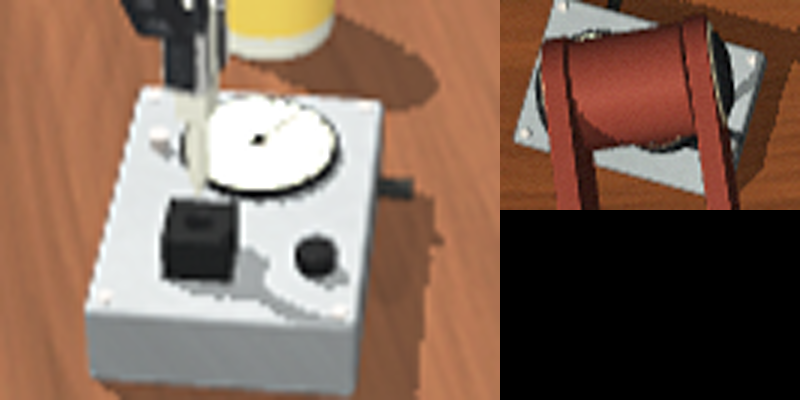

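The side view shows the tip at (200,193) right over the bore at (203,218), within about 1–2 mm, and the meter is visible in that view. I'll descend gently into the mouth.

Emit:
play_rows:
  commands:
    - [0, 0, 6, 0, 0, 0]
    - [0, 0, 6, 0, 0, 0]
    - [0, 0, 4, 0, 0, 0]
    - [0, 0, 0, 0, 0, 0]
    - [0, 0, 0, 0, 0, 0]

```text
time: 9.25
tool_pos: [0.5369, 0.157, 0.1604]
tool_rot: [-0.001, 0.266, 0.964, -0.0]
contact_force: [0.3, 0.4, -0.9]
gripper_width: 0.199
grasp_force: 60.2
```

Emit:
play_rows:
  commands:
    - [0, 0, 2, 0, 0, 0]
    - [0, 0, 2, 0, 0, 0]
    - [0, 0, 0, 0, 0, 0]
    - [0, 0, 0, 0, 0, 0]

```text
time: 9.58
tool_pos: [0.5375, 0.1572, 0.1573]
tool_rot: [0.0, 0.266, 0.964, 0.0]
contact_force: [0.8, 0.1, -1.2]
gripper_width: 0.206
grasp_force: 60.2
```

Emit:
play_rows:
  commands:
    - [0, 0, 2, 0, 0, 0]
    - [0, 0, 2, 0, 0, 0]
    - [0, 0, 0, 0, 0, 0]
    - [0, 0, 0, 0, 0, 0]

```text
time: 9.92
tool_pos: [0.5375, 0.1572, 0.1532]
tool_rot: [0.0, 0.266, 0.964, 0.0]
contact_force: [0.6, 0.6, -2.1]
gripper_width: 0.203
grasp_force: 60.1
```

```bash
python3 - <<'E'
from h import *
where([.5375,.1575,.144],149)
E
```

```text
t 9.92 pos [0.5375 0.1572 0.1532] psi 149.18 tilt [ 2.e-04  4.e-04 -1.e+00] q6 -0.881 F [ 0.61  0.58 -2.06] T [ 0.23  -0.186 -0.013] w 17.3 g 60.1
shift tool mm [0.1 0.2 9.2]
turn z deg 0.18
```

Emit:
play_rows:
  commands:
    - [0, 0, 2, 0, 0, 0]
    - [0, 0, 2, 0, 0, 0]
    - [0, 0, 0, 0, 0, 0]
    - [0, 0, 0, 0, 0, 0]

```text
time: 10.25
tool_pos: [0.5375, 0.1573, 0.1492]
tool_rot: [0.0, 0.266, 0.964, 0.0]
contact_force: [1.3, 0.8, -1.2]
gripper_width: 0.203
grasp_force: 60.1
```

Emit:
play_rows:
  commands:
    - [0, 0, 2, 0, 0, 0]
    - [0, 0, 0, 0, 0, 0]
    - [0, 0, 0, 0, 0, 0]

```text
time: 10.5
tool_pos: [0.5377, 0.1574, 0.1475]
tool_rot: [0.0, 0.266, 0.964, 0.0]
contact_force: [2.2, 2.9, -0.6]
gripper_width: 0.201
grasp_force: 60.2
```

```bash
python3 - <<'E'
from h import *
where([.5375,.1575,.144],149)
E
```

```text
t 10.5 pos [0.5377 0.1574 0.1475] psi 149.18 tilt [ 9.e-04  8.e-04 -1.e+00] q6 -0.881 F [ 2.19  2.92 -0.58] T [ 0.641 -0.287 -0.031] w 17.2 g 60.2
shift tool mm [ 0.3 -0.   3.5]
turn z deg 0.18
```

The bore pushes the tool towards +x/+y, so I'll shift along the tool's +y to relax it before going on.

Emit:
play_rows:
  commands:
    - [0, 0.7, 0, 0, 0, 0]
    - [0, 0, 1, 0, 0, 0]
    - [0, 0, 0, 0, 0, 0]
    - [0, 0, 0, 0, 0, 0]

```text
time: 10.83
tool_pos: [0.5379, 0.1578, 0.1463]
tool_rot: [0.0, 0.266, 0.964, 0.0]
contact_force: [1.1, 1.0, 0.0]
gripper_width: 0.202
grasp_force: 60.3
```

```bash
python3 - <<'E'
from h import *
where()
E
```

```text
t 10.83 pos [0.5379 0.1578 0.1463] psi 149.18 tilt [ 2.e-04  3.e-04 -1.e+00] q6 -0.88 F [1.08 0.98 0.01] T [ 0.518 -0.297 -0.01 ] w 17.3 g 60.3
```

Emit:
play_rows:
  commands:
    - [0, 0.4, 1, 0, 0, 0]
    - [0, 0, 0, 0, 0, 0]
    - [0, 0, 0, 0, 0, 0]
    - [0, 0, 0, 0, 0, 0]

```text
time: 11.17
tool_pos: [0.5379, 0.158, 0.1451]
tool_rot: [-0.0, 0.266, 0.964, -0.0]
contact_force: [1.8, 1.9, 0.3]
gripper_width: 0.201
grasp_force: 60.3
```

Emit:
play_rows:
  commands:
    - [0, 0, 1, 0, 0, 0]
    - [0, 0, 0, 0, 0, 0]
    - [0, 0, 0, 0, 0, 0]
    - [0, 0, 0, 0, 0, 0]

```text
time: 11.5
tool_pos: [0.5379, 0.158, 0.1442]
tool_rot: [-0.0, 0.266, 0.964, -0.0]
contact_force: [1.0, 1.1, 0.4]
gripper_width: 0.203
grasp_force: 60.3
```

```bash
python3 - <<'E'
from h import *
where()
E
```

```text
t 11.5 pos [0.5379 0.158  0.1442] psi 149.18 tilt [-2.e-04 -1.e-04 -1.e+00] q6 -0.88 F [1.04 1.06 0.4 ] T [ 0.365 -0.256 -0.067] w 17.3 g 60.3
```

Emit:
play_rows:
  commands:
    - [0, 0.3, 0.6, 0, 0, 0]
    - [0, 0, 0, 0, 0, 0]
    - [0, 0, 0, 0, 0, 0]

```text
time: 11.75
tool_pos: [0.538, 0.1581, 0.1436]
tool_rot: [-0.0, 0.266, 0.964, -0.0]
contact_force: [-0.0, 0.5, -0.2]
gripper_width: 0.207
grasp_force: 60.4
```

Emit:
play_rows:
  commands:
    - [0, 0, 0.4, 0, 0, 0]
    - [0, 0, 0, 0, 0, 0]
    - [0, 0, 0, 0, 0, 0]

```text
time: 12.0
tool_pos: [0.5381, 0.1581, 0.1433]
tool_rot: [-0.0, 0.266, 0.964, -0.0]
contact_force: [0.3, 0.2, 0.6]
gripper_width: 0.202
grasp_force: 60.4
```

```bash
python3 - <<'E'
from h import *
where()
E
```

```text
t 12.0 pos [0.5381 0.1581 0.1433] psi 149.18 tilt [-2.e-04 -4.e-04 -1.e+00] q6 -0.879 F [0.33 0.23 0.58] T [-0.018  0.013  0.056] w 17.3 g 60.4
```

Emit:
play_rows:
  commands:
    - [0, 0, 0.5, 0, 0, 0]
    - [0, 0, 0, 0, 0, 0]
    - [0, 0, 0, 0, 0, 0]

```text
time: 12.25
tool_pos: [0.5382, 0.1582, 0.1429]
tool_rot: [0.0, 0.266, 0.964, -0.0]
contact_force: [-0.7, -1.0, 1.6]
gripper_width: 0.197
grasp_force: 60.5
```

Emit:
play_rows:
  commands:
    - [0, 0, 0.4, 0, 0, 0]
    - [0, 0, 0, 0, 0, 0]
    - [0, 0, 0, 0, 0, 0]

```text
time: 12.5
tool_pos: [0.5382, 0.1582, 0.1425]
tool_rot: [0.0, 0.266, 0.964, -0.0]
contact_force: [-0.1, -0.5, 2.0]
gripper_width: 0.198
grasp_force: 60.5
```

Emit:
play_rows:
  commands:
    - [0, 0, 0.4, 0, 0, 0]
    - [0, 0, 0, 0, 0, 0]
    - [0, 0, 0, 0, 0, 0]

```text
time: 12.75
tool_pos: [0.5382, 0.1583, 0.1421]
tool_rot: [0.0, 0.266, 0.964, -0.0]
contact_force: [-0.6, -1.7, 2.7]
gripper_width: 0.201
grasp_force: 60.6
```

Emit:
play_rows:
  commands:
    - [0, 0, 0, 0, 0, 3]
    - [0, 0, 0, 0, 0, 3]
    - [0, 0, 0, 0, 0, 3]
    - [0, 0, 0, 0, 0, 3]

```text
time: 13.08
tool_pos: [0.5378, 0.1584, 0.1413]
tool_rot: [-0.0, 0.366, 0.931, -0.0]
contact_force: [-0.1, -0.9, -0.8]
gripper_width: 0.206
grasp_force: 60.2
```

```bash
python3 - <<'E'
from h import *
where()
E
```

```text
t 13.08 pos [0.5378 0.1584 0.1413] psi 137.03 tilt [-9.e-04  2.e-04 -1.e+00] q6 -0.667 F [-0.09 -0.9  -0.77] T [ 0.042 -0.052 -0.05 ] w 17.6 g 60.2
```

The push vanished at a yaw of about 137°, so the blade is in line with the slot. I'll lower it gently to the slot floor.

Emit:
play_rows:
  commands:
    - [0, 0, 1, 0, 0, 0]
    - [0, 0, 0, 0, 0, 0]
    - [0, 0, 0, 0, 0, 0]

```text
time: 13.33
tool_pos: [0.5378, 0.1583, 0.1405]
tool_rot: [-0.0, 0.365, 0.931, -0.0]
contact_force: [-0.7, -0.4, -0.9]
gripper_width: 0.2
grasp_force: 60.3
```

Emit:
play_rows:
  commands:
    - [0, 0, 0.8, 0, 0, 0]
    - [0, 0, 0, 0, 0, 0]
    - [0, 0, 0, 0, 0, 0]

```text
time: 13.58
tool_pos: [0.5381, 0.1583, 0.14]
tool_rot: [-0.0, 0.365, 0.931, -0.0]
contact_force: [-0.7, -0.1, -0.5]
gripper_width: 0.206
grasp_force: 60.3
```

```bash
python3 - <<'E'
from h import *
where()
E
```

```text
t 13.58 pos [0.5381 0.1583 0.14  ] psi 137.19 tilt [-3.e-04 -0.e+00 -1.e+00] q6 -0.67 F [-0.7  -0.14 -0.53] T [ 0.044  0.02  -0.026] w 17.6 g 60.3
```

Emit:
play_rows:
  commands:
    - [0, 0, 0.8, 0, 0, 0]
    - [0, 0, 0, 0, 0, 0]
    - [0, 0, 0, 0, 0, 0]

```text
time: 13.83
tool_pos: [0.5381, 0.1583, 0.1393]
tool_rot: [-0.0, 0.365, 0.931, -0.0]
contact_force: [-0.5, 0.6, -0.4]
gripper_width: 0.201
grasp_force: 60.3
```

Emit:
play_rows:
  commands:
    - [0, 0, 0.6, 0, 0, 0]
    - [0, 0, 0, 0, 0, 0]
    - [0, 0, 0, 0, 0, 0]

```text
time: 14.08
tool_pos: [0.5382, 0.1583, 0.1389]
tool_rot: [0.0, 0.365, 0.931, 0.0]
contact_force: [0.6, -1.1, 1.6]
gripper_width: 0.206
grasp_force: 60.3
```

Emit:
play_rows:
  commands:
    - [0, 0, 0.5, 0, 0, 0]
    - [0, 0, 0, 0, 0, 0]
    - [0, 0, 0, 0, 0, 0]

```text
time: 14.33
tool_pos: [0.5383, 0.1583, 0.1386]
tool_rot: [0.0, 0.365, 0.931, 0.0]
contact_force: [-1.1, 0.0, 1.2]
gripper_width: 0.205
grasp_force: 60.4
```

```bash
python3 - <<'E'
from h import *
where()
E
```

```text
t 14.33 pos [0.5383 0.1583 0.1386] psi 137.18 tilt [ 3.e-04  0.e+00 -1.e+00] q6 -0.67 F [-1.05  0.05  1.21] T [ 0.016  0.032 -0.026] w 17.5 g 60.4
```

The blade rests on the slot floor at about 1.5 N. I'll add a little preload and turn clockwise in steps, reading the needle from the side camera against its starting picture.

Emit:
play_rows:
  commands:
    - [0, 0, 0.4, 0, 0, 0]
    - [0, 0, 0, 0, 0, 4]
    - [0, 0, 0, 0, 0, 5]
    - [0, 0, 0, 0, 0, 5]
    - [0, 0, 0, 0, 0, 5]

```text
time: 14.75
tool_pos: [0.5384, 0.1586, 0.1383]
tool_rot: [0.0, 0.516, 0.857, 0.001]
contact_force: [0.1, 1.2, 1.8]
gripper_width: 0.205
grasp_force: 60.5
```

Emit:
play_rows:
  commands:
    - [0, 0, 0, 0, 0, 5]
    - [0, 0, 0, 0, 0, 5]
    - [0, 0, 0, 0, 0, 5]
    - [0, 0, 0, 0, 0, 0]
    - [0, 0, 0, 0, 0, 0]

```text
time: 15.17
tool_pos: [0.5384, 0.1586, 0.1382]
tool_rot: [0.0, 0.62, 0.784, 0.0]
contact_force: [0.4, 0.4, 2.3]
gripper_width: 0.205
grasp_force: 60.5
```

```bash
cat >> h.py <<'E'
def side_avg(n=4):
    fs=[imaging.grab_frame('side') for _ in range(n)]; f=dict(fs[0]); f['image']=np.mean([g['image'].astype(float) for g in fs],0); return f
def side_needle(f,c,rs=np.arange(12,30,1)*1e-3):
    m=255-meter(f,c[0],c[1],YAW,rs,.053,720).mean(2)
    prof=m.mean(0); prof=np.convolve(np.r_[prof[-4:],prof,prof[:4]],np.ones(9)/9,'valid')
    a=(np.arange(720)/2+180)%360-180; return a,prof
E
python3 - <<'E'
from h import *
where()
f0=load('sideavg'); f1=side_avg(); pickle.dump(f1,open('pics/side_t1.pkl','wb'))
im=f0['image']; p=proj(f0,[.5838,.2473,.053])[0]; print('pred hub',p)
sub=im[160:180,300:325].mean(2)
w=np.clip(150-sub,0,None); w[:, :]=w*(np.hypot(*(np.mgrid[0:20,0:25]-np.array([p[1]-160,p[0]-300])[:,None,None]))<4)
ys,xs=np.mgrid[160:180,300:325]; hub=[(w*xs).sum()/w.sum(),(w*ys).sum()/w.sum()]; C=onz(f0,hub,.054); print('hub',hub,C)
for z,f in (('start',f0),('now',f1)):
    for c in (C,(.5838,.2473)):
        a,pr=side_needle(f,c); k=np.argsort(-pr)[:5]; j=pr>pr.max()*.5; print(z,a[k],pr[k].round(1),'cent',(a[j]*pr[j]).sum()/pr[j].sum())
E
```

```text
t 15.17 pos [0.5384 0.1586 0.1382] psi 103.31 tilt [ 6.e-04  6.e-04 -1.e+00] q6 -0.079 F [0.41 0.37 2.32] T [0.285 0.021 0.046] w 17.5 g 60.5
pred hub [311.05247106 169.02553733]
hub [np.float64(311.22585567909306), np.float64(167.4096359276215)] [0.58536199 0.25326424 0.054     ]
start [56.  55.5 56.5 55.  57. ] [16.9 16.9 16.9 16.7 16.6] cent 55.782129638824756
start [65.  65.5 64.5 66.  64. ] [17.1 17.1 17.  16.9 16.8] cent 73.66790391776875
now [141.5 141.  142.  140.5 142.5] [104.2 104.1 104.1 103.8 103.8] cent 88.62938740345072
now [143.5 144.  143.  144.5 145. ] [81.8 81.7 81.7 81.6 81.5] cent 146.8301661464249
```

```bash
cat >> h.py <<'E'
CS=(.5854,.2533)
def sn(f):
    a,pr=side_needle(f,CS); k=(a>-70)&(a<75); a,pr=a[k],pr[k]; o=np.argsort(a); a,pr=a[o],pr[o]-np.median(pr)
    i=pr.argmax(); j=(abs(a-a[i])<10)&(pr>pr[i]*.4); return a[i],pr[i].round(1),((a*pr)[j].sum()/pr[j].sum()).round(2)
E
python3 - <<'E'
from h import *
for t in('sideavg','side_t1'):
    f=load(t); print(t,sn(f))
f=load('side_t1')['image'].astype(np.uint8)
e=np.hstack([cv2.resize(np.clip((load(t)['image'][145:195,280:350]-150)*2.4,0,255).astype(np.uint8)[:,:,::-1],(400,286),interpolation=cv2.INTER_CUBIC) for t in('sideavg','side_t1')])
cv2.imwrite('pics/v4.png',e)
E
```

```text
sideavg (np.float64(56.0), np.float64(17.0), np.float64(55.76))
side_t1 (np.float64(43.0), np.float64(13.6), np.float64(42.77))
```

View pics/v4.png

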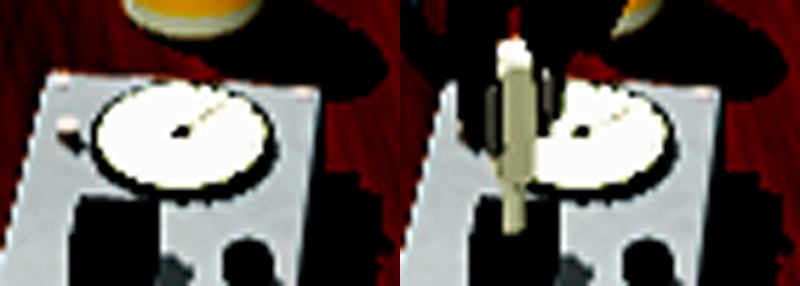

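The needle followed from 56° to 43° once the slot play was taken up. I'll turn further and pin down the pivot in the first top view for a sharper set-hand angle.

Emit:
play_rows:
  commands:
    - [0, 0, 0, 0, 0, 5]
    - [0, 0, 0, 0, 0, 5]
    - [0, 0, 0, 0, 0, 5]
    - [0, 0, 0, 0, 0, 5]
    - [0, 0, 0, 0, 0, 5]

```text
time: 15.78
tool_pos: [0.5383, 0.1584, 0.1381]
tool_rot: [-0.0, 0.777, 0.629, 0.0]
contact_force: [-0.2, 1.4, 2.1]
gripper_width: 0.206
grasp_force: 60.6
```

Emit:
play_rows:
  commands:
    - [0, 0, 0, 0, 0, 5]
    - [0, 0, 0, 0, 0, 5]
    - [0, 0, 0, 0, 0, 0]
    - [0, 0, 0, 0, 0, 0]

```text
time: 16.12
tool_pos: [0.5382, 0.1584, 0.138]
tool_rot: [-0.0, 0.827, 0.562, 0.0]
contact_force: [0.5, 1.3, 2.4]
gripper_width: 0.203
grasp_force: 60.6
```

```bash
python3 - <<'E'
from h import *
where()
f1=side_avg(); pickle.dump(f1,open('pics/side_t2.pkl','wb')); print('side now',sn(f1))
f=load('topavg'); im=f['image']; g=im.mean(2)
c0=np.array([231.,226.])-[0,0]
ys,xs=np.mgrid[0:480,0:640]
c=proj(f,[.5838,.2473,.053])[0]
for _ in range(10):
    w=np.clip(200-g,0,None)*(np.hypot(xs-c[0],ys-c[1])<2.6); c=np.array([(w*xs).sum(),(w*ys).sum()])/w.sum()
P=onz(f,c,.055); print('hub top',c,P)
# principal line of the needle dark pixels r 4..11 px
w=np.clip(225-g,0,None)*(np.hypot(xs-c[0],ys-c[1])<11)
v=cv2.fitLine(np.float32([(x,y) for y,x in zip(*np.where(w>15))]),cv2.DIST_L2,0,.01,.01).ravel(); print('needle line',v)
m=meter(f,P[0],P[1],YAW,np.arange(6,30)*1e-3,.055,720)
a=(np.arange(720)/2+180)%360-180
d=255-m.mean(2); ch=m[...,0]-m[...,1]
for nm,q,rg in (('needle',d[6:].mean(0),(40,75)),('set pink',ch[4:14].mean(0),(-30,30)),('set pink out',ch[12:22].mean(0),(-30,30)),('blue',(m[...,2]-m[...,1])[4:20].mean(0),(-30,30)),('dark',d[4:20].mean(0),(-30,30))):
    k=(a>=rg[0])&(a<=rg[1]); A,Q=a[k],q[k]; o=A.argsort(); A,Q=A[o],Q[o]; Q=np.convolve(np.pad(Q,6,'edge'),np.ones(13)/13,'valid'); Q=Q-np.percentile(Q,30); Q=Q.clip(0); i=Q.argmax(); j=(abs(A-A[i])<10)&(Q>.4*Q[i]); print(nm,A[i],Q[i].round(2),((A*Q)[j].sum()/Q[j].sum()).round(2))
E
```

```text
t 16.12 pos [0.5382 0.1584 0.138 ] psi 68.33 tilt [ 2.e-04  3.e-04 -1.e+00] q6 0.532 F [0.49 1.34 2.44] T [0.357 0.058 0.096] w 17.3 g 60.6
side now (np.float64(11.5), np.float64(4.7), np.float64(9.92))
hub top [231.03759258 225.45994896] [0.58459105 0.24721414 0.055     ]
needle line [  0.65895385   0.7521834  229.25       223.35      ]
needle 57.0 67.79 56.53
set pink -6.0 0.84 -6.02
set pink out -6.0 1.28 -6.26
blue -6.0 1.68 -6.35
dark -5.0 1.51 -5.22
```

Refined with the pivot at (231.0,225.5): needle start 56.6°, set hand −6.1°, so 62.7° in all. About 14.7° remains.

Emit:
play_rows:
  commands:
    - [0, 0, 0, 0, 0, 5]
    - [0, 0, 0, 0, 0, 5]
    - [0, 0, 0, 0, 0, 4.5]
    - [0, 0, 0, 0, 0, 0]
    - [0, 0, 0, 0, 0, 0]

```text
time: 16.73
tool_pos: [0.5381, 0.1584, 0.1379]
tool_rot: [-0.0, 0.892, 0.453, 0.0]
contact_force: [0.5, 2.0, 2.7]
gripper_width: 0.203
grasp_force: 60.6
```

```bash
python3 - <<'E'
from h import *
where()
f1=side_avg(8); pickle.dump(f1,open('pics/side_t3.pkl','wb')); print('side now',sn(f1))
for t in ('side_t2','side_t3'):
    a,pr=side_needle(load(t),CS); print([(int(x),round(float(pr[np.where(a==x)[0][0]]),1)) for x in range(-30,40,3)])
E
```

```text
t 16.73 pos [0.5381 0.1584 0.1379] psi 53.82 tilt [-0.e+00  2.e-04 -1.e+00] q6 0.785 F [0.54 1.99 2.65] T [0.376 0.096 0.072] w 17.3 g 60.6
side now (np.float64(-6.5), np.float64(13.1), np.float64(-5.65))
[(-30, 0.0), (-27, 0.0), (-24, 0.1), (-21, 0.3), (-18, 0.6), (-15, 0.9), (-12, 1.4), (-9, 1.9), (-6, 2.5), (-3, 3.0), (0, 3.4), (3, 3.5), (6, 4.0), (9, 4.5), (12, 4.7), (15, 3.7), (18, 2.2), (21, 1.0), (24, 0.3), (27, 0.1), (30, 0.1), (33, 0.1), (36, 0.1), (39, 0.0)]
[(-30, 0.0), (-27, 0.0), (-24, 0.1), (-21, 0.5), (-18, 1.3), (-15, 3.7), (-12, 7.6), (-9, 11.7), (-6, 13.0), (-3, 11.1), (0, 8.2), (3, 5.2), (6, 3.8), (9, 2.8), (12, 1.8), (15, 0.9), (18, 0.3), (21, 0.0), (24, 0.0), (27, 0.0), (30, 0.0), (33, 0.0), (36, 0.0), (39, 0.0)]
```

The side reading is −6.5° against a target near −7°. I'll back off half the slot play without moving the screw, lift out, and check from the top.

Emit:
play_rows:
  commands:
    - [0, 0, 0, 0, 0, -3.5]
    - [0, 0, 0, 0, 0, -3.5]
    - [0, 0, -1, 0, 0, 0]
    - [0, 0, -3, 0, 0, 0]
    - [0, 0, -5, 0, 0, 0]

```text
time: 17.55
tool_pos: [0.5375, 0.158, 0.1458]
tool_rot: [-0.0, 0.863, 0.505, -0.001]
contact_force: [1.1, 0.6, -1.5]
gripper_width: 0.201
grasp_force: 60.1
```

Emit:
play_rows:
  commands:
    - [0, 0, -8, 0, 0, 0]
    - [0, 0, -15, 0, 0, 0]
    - [0, 0, -25, 0, 0, 0]
    - [0, 0, -25, 0, 0, 0]
    - [0, 0, -13, 0, 0, 0]

```text
time: 17.97
tool_pos: [0.5392, 0.158, 0.2369]
tool_rot: [0.001, 0.863, 0.505, 0.002]
contact_force: [0.4, 0.3, 0.4]
gripper_width: 0.204
grasp_force: 60.1
```

Emit:
play_rows:
  commands:
    - [17, 25, 0, 0, 0, -4]
    - [-17, -25, 0, 0, 0, -4]
    - [0, 0, 0, 0, 0, 0]

```text
time: 18.22
tool_pos: [0.5348, 0.1554, 0.2262]
tool_rot: [-0.003, 0.825, 0.565, -0.007]
contact_force: [-0.8, 0.1, -1.8]
gripper_width: 0.203
grasp_force: 60.3
```

```bash
python3 - <<'E'
from h import *
s,R=where([.530,-.10,.2314],84)
print('side',sn(side_avg(3)))
E
```

```text
t 18.22 pos [0.5348 0.1554 0.2262] psi 68.77 tilt [-0.0146 -0.0029 -0.9999] q6 0.52 F [-0.78  0.08 -1.83] T [ 0.021 -0.002  0.02 ] w 17.4 g 60.3
shift tool mm [-239.8   87.9   -4.3]
turn z deg -15.23
side (np.float64(-6.5), np.float64(13.1), np.float64(-5.66))
```

Emit:
play_rows:
  commands:
    - [-30, 11, 0, 0, 0, -5]
    - [-31, 8.4, 0, 0, 0, -5]
    - [-31.5, 5.7, 0, 0, 0, -5]
    - [-32, 3, 0, 0, 0, 0]
    - [-32, 3, 0, 0, 0, 0]

```text
time: 18.78
tool_pos: [0.536, -0.0057, 0.2354]
tool_rot: [0.002, 0.745, 0.667, 0.001]
contact_force: [-0.1, -1.0, -0.6]
gripper_width: 0.202
grasp_force: 60.3
```

Emit:
play_rows:
  commands:
    - [-32, 3, 0, 0, 0, 0]
    - [-32, 3, 0, 0, 0, 0]
    - [-20, 2, 0, 0, 0, 0]
    - [0, 0, 0, 0, 0, 0]
    - [0, 0, 0, 0, 0, 0]

```text
time: 19.2
tool_pos: [0.5346, -0.0896, 0.2348]
tool_rot: [0.001, 0.746, 0.666, 0.001]
contact_force: [0.3, 0.4, -0.9]
gripper_width: 0.202
grasp_force: 60.3
```

```bash
python3 - <<'E'
from h import *
where([.5273,-.3338,.235],84)
fs=[imaging.grab_frame('top') for _ in range(5)]; f=dict(fs[0]); f['image']=np.mean([x['image'].astype(float) for x in fs],0); pickle.dump(f,open('pics/topend.pkl','wb'))
out=[]
for t in ('topavg','topend'):
    f=load(t); m=meter(f,.5846,.2472,YAW,np.arange(6,30)*1e-3,.055,720); a=(np.arange(720)/2+180)%360-180; d=255-m.mean(2)
    for lab,sl in (('in',slice(6,12)),('out',slice(12,24))):
        Q=d[sl].mean(0); Q=Q-np.median(Q); j=(abs(a-a[Q.argmax()])<12)&(Q>.4*Q.max()); print(t,lab,a[Q.argmax()],((a*Q)[j].sum()/Q[j].sum()).round(2))
    im=np.clip((f['image'][206:246,211:251]-190)*3.9,0,255).astype(np.uint8)[:,:,::-1]; out.append(cv2.resize(im,(400,400),interpolation=cv2.INTER_CUBIC))
cv2.imwrite('pics/v5.png',np.hstack(out))
E
```

```text
t 19.2 pos [ 0.5346 -0.0896  0.2348] psi 83.52 tilt [ 3.3e-03 -8.0e-04 -1.0e+00] q6 -0.19 F [ 0.3   0.44 -0.9 ] T [ 0.01  -0.024 -0.033] w 17.3 g 60.3
shift tool mm [-243.5   20.3    0. ]
turn z deg -0.48
topavg in 56.5 56.55
topavg out 57.0 56.59
topend in -6.5 -6.73
topend out -7.0 -7.25
```

View pics/v5.png

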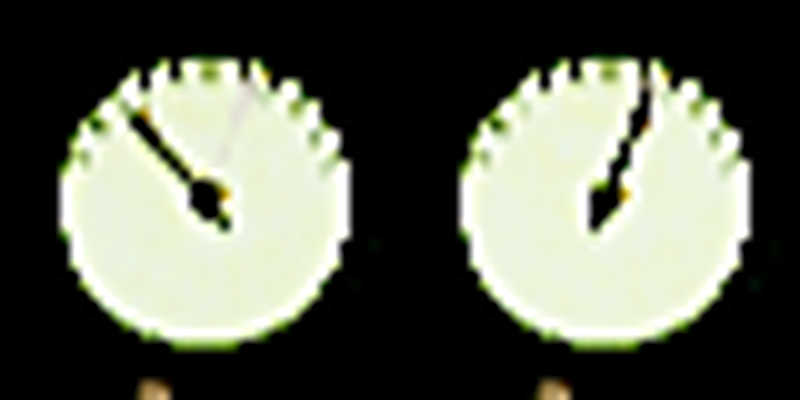

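In the right half the needle covers the faint set hand, −7.0° against −6.1°, so that part is done. The tool goes back to its hole.

Emit:
play_rows:
  commands:
    - [-20, 1.7, 0, 0, 0, 0]
    - [-32, 2.7, 0, 0, 0, 0]
    - [-32, 2.7, 0, 0, 0, 0]
    - [-32, 2.7, 0, 0, 0, 0]
    - [-32, 2.7, 0, 0, 0, 0]

```text
time: 19.87
tool_pos: [0.5305, -0.2374, 0.2331]
tool_rot: [0.0, 0.744, 0.668, 0.0]
contact_force: [0.6, 0.1, -0.2]
gripper_width: 0.207
grasp_force: 60.3
```

Emit:
play_rows:
  commands:
    - [-32, 2.7, 0, 0, 0, 0]
    - [-32, 2.7, 0, 0, 0, 0]
    - [-20, 1.6, 0, 0, 0, 0]
    - [-11.5, 0.8, 0, 0, 0, 0]
    - [0, 0, 0, 0, 0, 0]

```text
time: 20.28
tool_pos: [0.5275, -0.334, 0.2327]
tool_rot: [-0.0, 0.745, 0.667, -0.0]
contact_force: [-0.6, 0.2, -0.6]
gripper_width: 0.198
grasp_force: 60.3
```

Emit:
play_rows:
  commands:
    - [0, 0, 0, 0, 0, 0]
    - [0, 0, 0, 0, 0, 0]
    - [0, 0, 0, 0, 0, 0]
    - [0, 0, 0, 0, 0, 0]
    - [0, 0, 0, 0, 0, 0]

```text
time: 20.7
tool_pos: [0.5277, -0.3318, 0.2331]
tool_rot: [0.0, 0.745, 0.668, 0.0]
contact_force: [0.5, 0.6, 0.3]
gripper_width: 0.203
grasp_force: 60.3
```

```bash
python3 - <<'E'
from h import *
where([.5273,-.3338,.145],84)
E
```

```text
t 20.7 pos [ 0.5277 -0.3318  0.2331] psi 83.75 tilt [ 2.e-04 -1.e-04 -1.e+00] q6 -0.572 F [0.47 0.6  0.26] T [-0.031  0.032  0.067] w 17.3 g 60.3
shift tool mm [-2.  -0.2 88.1]
turn z deg -0.25
```

Emit:
play_rows:
  commands:
    - [-2, -0.2, 20, 0, 0, 0]
    - [0, 0, 30, 0, 0, 0]
    - [0, 0, 25, 0, 0, 0]
    - [0, 0, 11, 0, 0, 0]
    - [0, 0, 0, 0, 0, 0]

```text
time: 21.12
tool_pos: [0.5253, -0.3329, 0.1429]
tool_rot: [-0.003, 0.745, 0.667, -0.001]
contact_force: [-0.8, 0.2, -0.9]
gripper_width: 0.202
grasp_force: 60.3
```

Emit:
play_rows:
  commands:
    - [0, 0, 0, 0, 0, 0]
    - [0, 0, 0, 0, 0, 0]
    - [0, 0, 0, 0, 0, 0]
    - [0, 0, 0, 0, 0, 0]
    - [0, 0, 0, 0, 0, 0]

```text
time: 21.53
tool_pos: [0.5277, -0.3352, 0.1484]
tool_rot: [0.001, 0.745, 0.667, 0.0]
contact_force: [0.4, 0.5, 0.3]
gripper_width: 0.202
grasp_force: 60.3
```

```bash
python3 - <<'E'
from h import *
where([.5273,-.3338,.125],84)
E
```

```text
t 21.53 pos [ 0.5277 -0.3352  0.1484] psi 83.68 tilt [ 0.0019 -0.0015 -1.    ] q6 -0.575 F [0.35 0.52 0.31] T [0.017 0.076 0.018] w 17.2 g 60.3
shift tool mm [ 1.4 -0.6 23.4]
turn z deg -0.32
```

Emit:
play_rows:
  commands:
    - [0, 0, 0, 0, 0, 0]
    - [0, 0, 0, 0, 0, 0]
    - [0, 0, 0, 0, 0, 0]
    - [0, 0, 0, 0, 0, 0]

```text
time: 21.87
tool_pos: [0.527, -0.3347, 0.1469]
tool_rot: [-0.0, 0.745, 0.667, -0.0]
contact_force: [0.3, 0.1, -0.3]
gripper_width: 0.199
grasp_force: 60.3
```

```bash
python3 - <<'E'
from h import *
where([.5273,-.3338,.125],84)
E
```

```text
t 21.87 pos [ 0.527  -0.3347  0.1469] psi 83.68 tilt [-1.e-04  1.e-04 -1.e+00] q6 -0.575 F [ 0.26  0.08 -0.29] T [0.017 0.016 0.017] w 17.0 g 60.3
shift tool mm [ 0.9  0.2 21.9]
turn z deg -0.32
```

Emit:
play_rows:
  commands:
    - [0.9, 0.2, 4, 0, 0, 0]
    - [0, 0, 4, 0, 0, 0]
    - [0, 0, 4, 0, 0, 0]
    - [0, 0, 0, 0, 0, 0]
    - [0, 0, 0, 0, 0, 0]

```text
time: 22.28
tool_pos: [0.527, -0.3336, 0.134]
tool_rot: [-0.001, 0.745, 0.667, -0.0]
contact_force: [0.0, -0.1, -0.8]
gripper_width: 0.2
grasp_force: 60.3
```

Emit:
play_rows:
  commands:
    - [0, 0, 4, 0, 0, 0]
    - [0, 0, 4, 0, 0, 0]
    - [0, 0, 0, 0, 0, 0]
    - [0, 0, 0, 0, 0, 0]

```text
time: 22.62
tool_pos: [0.5271, -0.3337, 0.1264]
tool_rot: [-0.0, 0.745, 0.667, -0.0]
contact_force: [-0.2, -0.2, 0.2]
gripper_width: 0.199
grasp_force: 60.3
```

```bash
python3 - <<'E'
from h import *
where([.5273,-.3338,.0915],84)
E
```

```text
t 22.62 pos [ 0.5271 -0.3337  0.1264] psi 83.68 tilt [-7.e-04  5.e-04 -1.e+00] q6 -0.573 F [-0.15 -0.16  0.2 ] T [-0.02  -0.008 -0.033] w 17.0 g 60.3
shift tool mm [-0.1  0.2 34.9]
turn z deg -0.32
```

The tool enters the hole cleanly. I'll take it down to the block.

Emit:
play_rows:
  commands:
    - [0, 0, 6, 0, 0, 0]
    - [0, 0, 8, 0, 0, 0]
    - [0, 0, 8, 0, 0, 0]
    - [0, 0, 6, 0, 0, 0]
    - [0, 0, 2, 0, 0, 0]

```text
time: 23.03
tool_pos: [0.5268, -0.3334, 0.095]
tool_rot: [-0.001, 0.745, 0.667, -0.0]
contact_force: [0.5, -0.0, 0.0]
gripper_width: 0.2
grasp_force: 60.3
```

Emit:
play_rows:
  commands:
    - [0, 0, 2, 0, 0, 0]
    - [0, 0, 0, 0, 0, 0]
    - [0, 0, 0, 0, 0, 0]
    - [0, 0, 0, 0, 0, 0]

```text
time: 23.37
tool_pos: [0.5276, -0.334, 0.0953]
tool_rot: [0.0, 0.745, 0.667, 0.0]
contact_force: [0.4, -0.5, -0.2]
gripper_width: 0.202
grasp_force: 60.3
```

Emit:
play_rows:
  commands:
    - [0, 0, 1.3, 0, 0, 0]
    - [0, 0, 0.7, 0, 0, 0]
    - [0, 0, 0, 0, 0, 0]
    - [0, 0, 0, 0, 0, 0]
    - [0, 0, 0, 0, 0, 0]

```text
time: 23.78
tool_pos: [0.5274, -0.3339, 0.093]
tool_rot: [0.0, 0.745, 0.667, -0.0]
contact_force: [-0.4, 0.5, -0.4]
gripper_width: 0.2
grasp_force: 60.3
```

```bash
python3 - <<'E'
from h import *
where([.5273,-.3338,.0910],84)
E
```

```text
t 23.78 pos [ 0.5274 -0.3339  0.093 ] psi 83.68 tilt [ 1.e-04 -1.e-04 -1.e+00] q6 -0.573 F [-0.44  0.47 -0.4 ] T [ 0.04  -0.031  0.052] w 17.1 g 60.3
shift tool mm [ 0.1 -0.1  2. ]
turn z deg -0.32
```

Emit:
play_rows:
  commands:
    - [0, 0, 1, 0, 0, 0]
    - [0, 0, 0.5, 0, 0, 0]
    - [0, 0, 0, 0, 0, 0]
    - [0, 0, 0, 0, 0, 0]

```text
time: 24.12
tool_pos: [0.5273, -0.3338, 0.0913]
tool_rot: [-0.0, 0.745, 0.667, -0.0]
contact_force: [0.1, 1.2, -0.8]
gripper_width: 0.205
grasp_force: 60.3
```

Emit:
play_rows:
  commands:
    - [0, 0, 0.5, 0, 0, 0]
    - [0, 0, 0.3, 0, 0, 0]
    - [0, 0, 0, 0, 0, 0]
    - [0, 0, 0, 0, 0, 0]

```text
time: 24.45
tool_pos: [0.5274, -0.3339, 0.091]
tool_rot: [0.0, 0.745, 0.667, 0.0]
contact_force: [-0.7, 0.7, 2.7]
gripper_width: 0.203
grasp_force: 60.6
```

It touches down at the original height with about 3 N. I'll release, back off straight up and move clear.

Emit:
play_rows:
  commands:
    - [0, 0, 0, 0, 0, 0]
    - [0, 0, 0, 0, 0, 0]
    - [0, 0, 0, 0, 0, 0]
    - [0, 0, 0, 0, 0, 0]
    - [0, 0, 0, 0, 0, 0]
  hand: 50

```text
time: 24.87
tool_pos: [0.5273, -0.3338, 0.0904]
tool_rot: [-0.0, 0.745, 0.667, -0.0]
contact_force: [-0.7, 0.8, 0.3]
gripper_width: 0.584
grasp_force: 0.0
```

Emit:
play_rows:
  commands:
    - [0, 0, -10, 0, 0, 0]
    - [0, 0, -20, 0, 0, 0]
    - [0, 0, -30, 0, 0, 0]
    - [0, 0, -35, 0, 0, 0]
    - [0, 0, -35, 0, 0, 0]

```text
time: 25.28
tool_pos: [0.5269, -0.3335, 0.2221]
tool_rot: [-0.0, 0.745, 0.667, -0.0]
contact_force: [0.6, -0.1, -0.4]
gripper_width: 0.586
grasp_force: 0.0
```

Emit:
play_rows:
  commands:
    - [-20, -20, 0, 0, 0, 0]
    - [-25, -25, 0, 0, 0, 0]
    - [-25, -25, 0, 0, 0, 0]
    - [-25, -25, 0, 0, 0, 0]
    - [-20, -20, 0, 0, 0, 0]

```text
time: 25.7
tool_pos: [0.3987, -0.4367, 0.2218]
tool_rot: [0.001, 0.745, 0.667, -0.0]
contact_force: [0.0, 0.6, 0.2]
gripper_width: 0.588
grasp_force: 0.0
```

Emit:
play_rows:
  commands:
    - [-20, -20, 0, 0, 0, 0]
    - [0, 0, 0, 0, 0, 0]
    - [0, 0, 0, 0, 0, 0]
    - [0, 0, 0, 0, 0, 0]
    - [0, 0, 0, 0, 0, 0]

```text
time: 26.12
tool_pos: [0.3791, -0.4526, 0.2209]
tool_rot: [0.0, 0.745, 0.667, 0.0]
contact_force: [0.1, 0.9, 0.6]
gripper_width: 0.584
grasp_force: 0.0
```

```bash
python3 - <<'E'
from h import *
where()
for n in('side','top'):
    f=grab(n,n+'E'); g=load(n+'0'); d=np.abs(f['image'].astype(int)-g['image']).sum(2)
    q=proj(f,[.527,-.3335,.121])[0].astype(int); 
    sl=lambda c,r:d[c[1]-r:c[1]+r,c[0]-r:c[0]+r]
    print(n,'tool region diff mean/max',sl(q,10).mean().round(1),sl(q,10).max())
    t0=g['image'][q[1]-8:q[1]+14,q[0]-8:q[0]+8]
    w0=(g['image'].min(2)>170); w1=(f['image'].min(2)>170)
    for w in(w0,w1):
        s=w[q[1]-12:q[1]+20,q[0]-10:q[0]+10]; yy,xx=np.where(s); print('white',s.sum(),xx.mean().round(2) if len(xx) else None,yy.mean().round(2) if len(yy) else None)
print(sn(load('sideE')))
E
```

```text
t 26.12 pos [ 0.3791 -0.4526  0.2209] psi 83.75 tilt [ 5.e-04 -1.e-04 -1.e+00] q6 -0.891 F [0.1  0.86 0.61] T [0.042 0.053 0.026] w 49.9 g 0.0
side tool region diff mean/max 33.5 214
white 219 10.48 20.39
white 248 10.19 20.0
top tool region diff mean/max 68.2 240
white 32 10.53 13.0
white 48 10.79 13.04
(np.float64(-6.5), np.float64(13.1), np.float64(-5.65))
```

The tool stands where it was, within a fraction of a pixel, and the needle is unchanged at −6.5°. I'll hand the job in.

```bash
python3 -c "
from plant import manip
print(manip.job_done())"
```

```text
the job is handed in; nothing more can be done
None
```

The job is handed in: I turned the trimmer clockwise until the needle lay over the set hand (within about 1° by the top camera), pressing with roughly 3 N at most, and put the tool back upright and fully down in its own hole after about 26 s; the judged result was not shown.

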